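# Count out three tube caps and hold the block heater's lid open

## Robot

A 6-joint arm with a two-finger parallel gripper is mounted at the origin on the work surface. World frame = base frame: x ahead of the robot, y to its left, z up, the work surface at z = 0. Lengths are in m, angles in rad, forces in N, time in s.
With the tool pointing down it reaches from about 0.4 to 0.825 m from the base axis. Payload 7 kg.
Tool frame: the origin (TCP) lies at the very end of the fingers, on their centre line; the grasp point (between the pads) lies 19 mm behind it; y points along the fingers, z is the direction in which the jaws open and shut, and the axes are right-handed (so a half turn about y gives the same grasp; the last joint's range is limited). The gripper opens to 85 mm and grips with 20 to 120 N. Pads are 22 mm wide; open, the fingers measure 114 mm over their backs; the gripper's body (76 mm by 85 mm) begins 54 mm behind the grasp point. The pads swing forward as they close: fully open they stand 13 mm farther back than shut.
Start: joints at [1.626, 0.359, 0.012, 0, -1.224, -0.288], TCP at [0.156, 0.657, 0.198] pointing down, gripper open.
Joint ranges: [-3.07, 3.07], [-1.43, 2.12], [-1.02, 1.25], [-3.03, 1.67], [-3.05, -0], [-3.03, 3.03]. Speed limits (rad/s): [2.39, 2.39, 3.01, 3.14, 3.14, 3.14].

## Interface

Orientations are given as a unit quaternion [x, y, z, w].
In Python, from station import robot gives the robot as it stands. The module is installed in compiled form; this text tells all that it offers.
- The arm moves only by the tool arm_command, never from a script. Its argument "moves" is a list of rows, each a list of 3 entries, a list of its own where there are three numbers: the shift along the tool's x, y, z in cm, then the turn, a rotation vector about the tool's x, y, z in rad, then the finger opening in cm, from 0 to 8.54. A call has 1 to 10 rows; each row shifts and turns the commanded pose from where the row before left it, along the tool's axes as they then stand; what a row does not reach is not made up. A row lasts 1/8 s, in which the tool goes at most 62.5 mm and 10.7 degrees, less where a joint would pass 70% of its speed; a pose out of reach is approached as far as the arm can. A call is refused whole if a number of a shift passes 6.25 or a number of a turn 0.188, either way. A call with a gripper value outside its range is refused whole. The fingers move at their own pace and stop on an object; "force" is the grip in N (left out, the last holds). Time passes only in rows, so rows that do not move let the fingers close. It gives the time, the measured TCP pose, the force and the opening at its end, in the units of the state.
- robot.observe(): the state, without advancing time (a new reading comes with each control period).
- robot.grab_frame(name): name is "scene" or "top"; returns the picture (480x640x3 uint8, red, green, blue); there is no depth.
- robot.get_calibration(name): a dict with "mtx" (3x3 intrinsics, pixels), "k1" (the pictures are not rectified: a ray, as slopes to the right and down, at radius r is drawn at 1 + k1 r^2 times it, then the intrinsics apply), "R" (3x3) and "t" (3): a world point X has camera coordinates R X + t. Camera axes: x right, y down, z forward; pixel columns grow to the right and rows downward; lengths in m; the calibration is good to about 2 mm. A picture is of the moment at which its call begins. get_calibration takes no time and is no camera call.
- robot.sign_off(): hands the job in, once; it reports no verdict.
Trained networks look in the newest picture that a camera, given by its name, has taken for a name from the list of things; names that differ only in an ending like _2 or _b are one class to them, and where a whole thing is asked for, a point or a joint stands for the part that bears it (a point fixed in the world has none). Each returns a list of dicts, best first, with "score" (0 to 1); they miss things now and then, are a little off and sometimes report something else, mostly with a low value. They report only what shows in the picture. A call takes as long as a camera call. They do not tell look-alikes from the thing itself.
- robot.search_frame(name, camera): "position" ([x, y, z] in m, in world coordinates, good to about 4 mm: the middle of the surface that is visible of it).
- robot.masks_of(name, camera): "region" (480x640 bool, what is visible of it).
- robot.place_of(name, camera): "position" ([x, y, z] in m, in world coordinates, good to about 4 mm: a listed point, or the origin of a listed thing).
The state is a dict: "time_s": time; "joint_positions": joint angles; "qd": joint speeds; "effort": joint torques, N m; "position": TCP position; "eef_rot": TCP orientation; "contact_force": force on the tool from outside, world axes, zero at the start; "wrist_torque": the same for the moment, N m; "width": finger opening in m.
Only numpy, scipy, OpenCV 4.12 (cv2) and the standard library are available. Lean on these libraries where they do the work, as an engineer would, in place of code of your own. Each camera call takes 0.05 s, during which the arm holds its last target.

## Task

Three uncapped tubes are standing in the block heater: first count exactly three of the five big orange caps from the blue pad into the empty white tray, each set down flat on its floor, and leave the other two big caps, the little pink cap and everything else on the bench where they are. Then, with the gripper's fingers (the black bar in front is made for it), raise the heater's clear lid, which falls shut by itself, and hold it still at 45 degrees from closed so that a colleague can reach in and cap the tubes. Finish while still holding the lid there: do not let go.

Things in the scene. Friction and masses are not known exactly. Their poses are not given: they have to be found in the camera images.
- cap0: One of five identical big orange screw caps, a plain disc 35 mm in diameter and 16 mm high, 14 g, loose, closed top up, on the blue pad; no two caps on the pad are nearer than 60 mm centre to centre. Origin: centre of its underside, z up; its yaw means nothing.
- cap1: One of five identical big orange screw caps, a plain disc 35 mm in diameter and 16 mm high, 14 g, loose, closed top up, on the blue pad; no two caps on the pad are nearer than 60 mm centre to centre. Origin: centre of its underside, z up; its yaw means nothing.
- cap2: One of five identical big orange screw caps, a plain disc 35 mm in diameter and 16 mm high, 14 g, loose, closed top up, on the blue pad; no two caps on the pad are nearer than 60 mm centre to centre. Origin: centre of its underside, z up; its yaw means nothing.
- cap3: One of five identical big orange screw caps, a plain disc 35 mm in diameter and 16 mm high, 14 g, loose, closed top up, on the blue pad; no two caps on the pad are nearer than 60 mm centre to centre. Origin: centre of its underside, z up; its yaw means nothing.
- cap4: One of five identical big orange screw caps, a plain disc 35 mm in diameter and 16 mm high, 14 g, loose, closed top up, on the blue pad; no two caps on the pad are nearer than 60 mm centre to centre. Origin: centre of its underside, z up; its yaw means nothing.
- pinkcap: The little pink cap, a disc 22 mm in diameter and 13 mm high, loose on the blue pad among the orange ones; not wanted. Origin: centre of its underside.
- pad: Blue bench pad, fixed, 240 mm (its x) by 170 mm (its y), 4 mm thick; the six caps stand on it in three rows about 80 mm apart along its x and two columns about 110 mm apart along its y (10 mm scatter), so fingers that close along its y are clear of the neighbours. Origin: centre of its underside, on the table.
- tray_in (a point): Centre of the inner floor (4 mm above the table) of the white counting tray, fixed. The tray is 200 mm long (along this point's x) and 110 mm wide (y) outside, 14 mm high, walls 4 mm thick, open on top, no dividers, empty at the start. z up.
- heater: The block heater, fixed: white housing 170 mm deep (its x) by 200 mm wide (y), 100 mm high, with a grey control side 45 mm wide and 85 mm high added at its -y side; three uncapped coloured tubes stand in the aluminium block inside. Origin: on the table under the middle of the lid; its -x side is the front, with the lid's bar; z up.
- heater_lid (a joint): Opening angle of the heater's lid in rad: 0 closed (level), 0.785 is 45 degrees, stop at 1.4. The lid is a clear panel 170 x 200 mm, 10 mm thick, with a blue frame, about 0.35 kg, hinged along the heater's far (+x) upper edge; opening lifts its front edge up and then away from the robot. It falls shut from every angle when let go; lifting takes about 2 N at the bar.
- lid_bar (a point): Middle of the black round bar by which the lid is lifted: 12 mm thick, running 100 mm along the heater's y, 45 mm in front of the lid's front edge and of the housing, with a 12 mm post at each end back to the lid; about 106 mm above the table when closed. It is free above, below, in front, and for 33 mm behind. It travels on a circle of radius 215 mm about the hinge line, and rises about 152 mm and goes back about 63 mm at 45 degrees. It may turn between the fingers.
- lid_hinge (a point): Middle of the lid's hinge line, on the heater's far upper edge, 100 mm above the table; the hinge runs along the heater's y. The bar lies 215 mm from it to -x (heater axes) and 5 mm above it when closed.
- beaker: Bystander: glass beaker, 90 mm across, 110 mm high, behind. Origin: centre of its underside.
- dish: Bystander: clear closed dish, 56 mm across, 14 mm high, near the front. Origin: centre of its underside.
- vial: Bystander: amber vial with black cap, 28 mm across, 50 mm high, behind the tray. Origin: centre of its underside.
- jar: Bystander: amber jar with blue cap, 60 mm across, 90 mm high, front right. Origin: centre of its underside.
Not all that is in view belongs to the job. Of the things shaped like the part that bears tray_in, the white one is meant.

How it is judged:
By the outcome, as a careful person would: the job done as asked, in the order asked, and still so for the second after the job is handed in, while the arm keeps its last pose, push and grip.
It also fails if it takes over 72 s, if anything falls off the work surface, if the arm or the gripper's body presses on something with over 40 N, if the wrist force passes 120 N, or if a joint passes its speed limit or range.

## Working session

There is one attempt and no reset: what is moved stays moved. The work goes in short steps, Python scripts to look and compute and a tool call to move; the robot and the scene stay as the last step left them, time stands still between calls to the robot, and variables do not carry over. Pictures are saved under pics/ and viewed, and the job is handed in when it is done.

Besides the shell and the picture viewer there is one more tool, called by a JSON object that holds its "api" and its "payload". arm_command: Moves the arm, as the interface text tells. Its arguments: {"type":"object","properties":{"moves":{"type":"array"},"force":{"type":"number"}},"required":["moves"]}

```bash
mkdir -p pics
cat > h.py <<'E'
import numpy as np, cv2
from station import robot
from scipy.spatial.transform import Rotation as Rn
def save(cam,fn):
    im=robot.grab_frame(cam); cv2.imwrite('pics/'+fn,im[:,:,::-1]); return im
def proj(cam,X):
    c=robot.get_calibration(cam); p=np.array(c['R'])@np.array(X)+np.array(c['t']); s=p[:2]/p[2]; r2=s@s
    s=s*(1+c['k1']*r2); u=np.array(c['mtx'])@np.array([s[0],s[1],1]); return u[:2]
def unproj(cam,uv,z):
    c=robot.get_calibration(cam); d=np.linalg.inv(np.array(c['mtx']))@np.array([uv[0],uv[1],1]); d=d[:2]; s=d.copy()
    for _ in range(20): s=d/(1+c['k1']*(s@s))
    R=np.array(c['R']); o=-R.T@np.array(c['t']); v=R.T@np.array([s[0],s[1],1]); return o+v*(z-o[2])/v[2]
E
python3 - <<'E'
from h import *
np.set_printoptions(precision=4,suppress=True)
print(robot.observe())
save('scene','s0.png'); save('top','t0.png')
for n in ['cap0','pinkcap','pad','tray_in','heater','lid_bar','lid_hinge']:
    for cam in ['top','scene']:
        try:
            for r in robot.place_of(n,cam): print(n,cam,round(r['score'],2),np.array(r['position']),proj(cam,r['position']))
        except Exception as e: print(n,cam,e)
print(robot.observe()['time_s'])
E
```

```text
{'time_s': 0.0, 'joint_positions': array([ 1.6261,  0.3594,  0.011 , -0.0003, -1.2241, -0.2881]), 'qd': array([ 0.0011,  0.0003, -0.001 , -0.0013, -0.0001, -0.0012]), 'effort': array([ -0.002 , -58.3327,  29.3415,   6.9366,  -0.006 ,  -0.    ]), 'position': array([0.1557, 0.6562, 0.1965]), 'eef_rot': array([-0.0822, -0.7017,  0.7029,  0.0822]), 'contact_force': array([ 0.4142, -0.6389, -0.1009]), 'wrist_torque': array([-0.0277, -0.0309,  0.0102]), 'width': 0.08534540554123546}
cap0 top 0.74 [0.432  0.3613 0.003 ] [201.2116 266.8797]
cap0 top 0.71 [0.5082 0.3411 0.0043] [209.3779 234.6587]
cap0 top 0.7 [0.4418 0.2357 0.0058] [253.5716 261.9062]
cap0 top 0.7 [ 0.5068  0.2493 -0.0022] [248.0989 234.7731]
cap0 top 0.59 [0.5878 0.357  0.0047] [202.7948 201.5678]
cap0 scene 0.76 [0.5878 0.3551 0.0022] [413.0652 322.9096]
cap0 scene 0.73 [0.5079 0.3442 0.0053] [422.9225 301.7579]
cap0 scene 0.65 [0.4321 0.3664 0.0029] [442.9533 289.3654]
cap0 scene 0.52 [0.5026 0.2478 0.0027] [389.2202 288.0519]
cap0 scene 0.42 [0.4379 0.2321 0.0008] [395.039  273.7942]
pinkcap top 0.61 [0.5894 0.2413 0.003
[... 376 characters left out ...]
906]
tray_in top 0.87 [0.4784 0.0575 0.0038] [329.0045 245.1465]
tray_in top 0.62 [0.224  0.3197 0.003 ] [219.4686 354.8755]
tray_in scene 0.87 [0.4997 0.5356 0.0024] [499.5939 329.9444]
tray_in scene 0.76 [0.4748 0.0613 0.0043] [333.9289 259.0882]
tray_in scene 0.63 [0.222  0.3189 0.005 ] [455.5991 244.5611]
heater top 0.77 [ 0.6138 -0.2487  0.0008] [455.6944 186.612 ]
heater scene 0.57 [ 0.6066 -0.2461 -0.0032] [219.4235 249.413 ]
lid_bar top 0.86 [ 0.4853 -0.2673  0.1077] [477.2183 236.3653]
lid_bar scene 0.97 [ 0.4821 -0.2682  0.1045] [238.833  197.0721]
lid_hinge top 0.58 [ 0.6947 -0.2326  0.1025] [457.2853 143.3203]
lid_hinge scene 0.58 [ 0.695  -0.2309  0.1   ] [196.1461 235.0686]
0.8
```

View pics/t0.png

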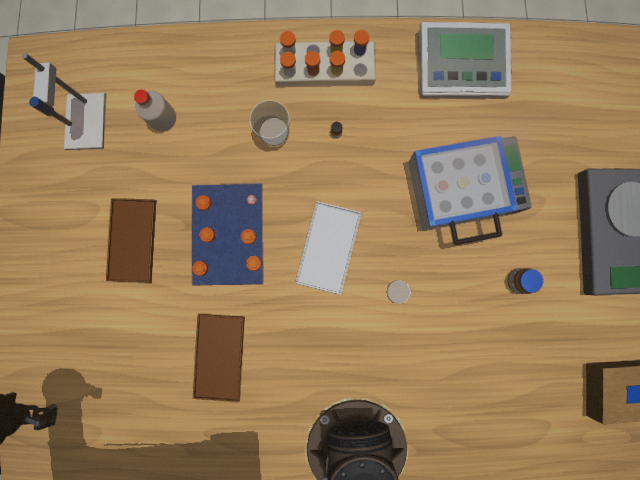

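View pics/s0.png

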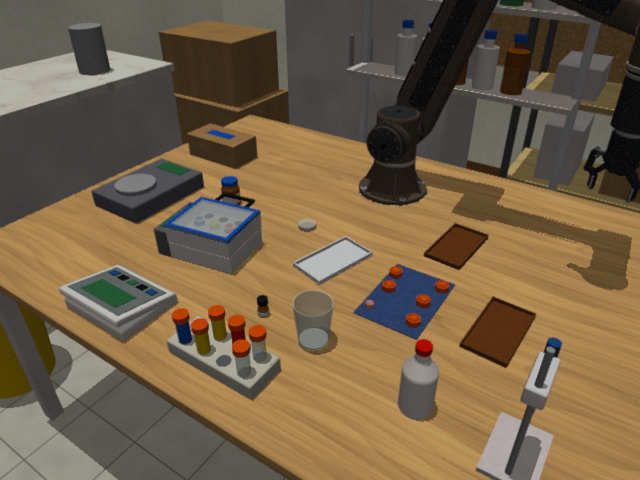

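Run:
```python
from h import *
np.set_printoptions(precision=4,suppress=True)
im=cv2.imread('pics/t0.png'); hsv=cv2.cvtColor(im,cv2.COLOR_BGR2HSV)
m=((hsv[:,:,0]<14)&(hsv[:,:,1]>180)&(hsv[:,:,2]>150)).astype(np.uint8); m[:185]=0;m[290:]=0;m[:,:185]=0;m[:,270:]=0
n,l,st,c=cv2.connectedComponentsWithStats(m)
for i in range(1,n):
    if st[i,4]>20: print('cap',st[i,4],c[i],unproj('top',c[i],0.018))
g=((hsv[:,:,1]<40)&(hsv[:,:,2]>150)).astype(np.uint8); g[:195]=0;g[300:]=0;g[:,:290]=0;g[:,365:]=0
cs=max(cv2.findContours(g,0,2)[0],key=cv2.contourArea); r=cv2.minAreaRect(cs); print(r)
bx=cv2.boxPoints(r); W=np.array([unproj('top',b,0.014) for b in bx]); print(W, W.mean(0))
for i in range(4): print(np.linalg.norm(W[i]-W[i-1]), np.degrees(np.arctan2(*(W[i]-W[i-1])[[1,0]])))
# heater bar crop
cv2.imwrite('pics/c1.png',cv2.resize(im[120:310,290:540],None,fx=3,fy=3,interpolation=2))
cv2.imwrite('pics/c2.png',cv2.resize(im[180:290,185:270],None,fx=5,fy=5,interpolation=2))
print(Rn.from_quat(robot.observe()['eef_rot']).as_matrix())
for cam in ['top','scene']:
  robot.grab_frame(cam)
  for nn in ['lid_bar','lid_hinge']:
    for r in robot.place_of(nn,cam)[:1]: print(nn,cam,r['score'],np.array(r['position']))
```

```text
cap 141 [202.3759 201.9645] [0.5849 0.355  0.018 ]
cap 135 [206.2815 234.2963] [0.508  0.3456 0.018 ]
cap 115 [247.6783 236.2   ] [0.5017 0.2474 0.018 ]
cap 113 [253.115  263.0088] [0.4388 0.2352 0.018 ]
cap 142 [198.9437 267.6761] [0.4298 0.3633 0.018 ]
((328.0588684082031, 247.2647247314453), (46.80937194824219, 84.88746643066406), 14.03624439239502)
[[ 0.3913  0.1381  0.014 ]
 [ 0.5837  0.0871  0.014 ]
 [ 0.5549 -0.0191  0.014 ]
 [ 0.3632  0.0329  0.014 ]] [0.4733 0.0597 0.014 ]
0.1089065894522674 75.0419353320179
0.19896980328712843 -14.854858993463258
0.10996851068741251 -105.1497495721006
0.19860282182077665 164.83915056646873
[[-0.973   0.     -0.2307]
 [ 0.2307 -0.     -0.973 ]
 [-0.     -1.      0.    ]]
lid_bar top 0.68 [ 0.4848 -0.2668  0.1025]
lid_hinge top 0.98 [ 0.6957 -0.2318  0.1002]
lid_bar scene 0.57 [ 0.4834 -0.2713  0.1041]
lid_hinge scene 0.79 [ 0.6949 -0.2313  0.0994]
```

View pics/c1.png

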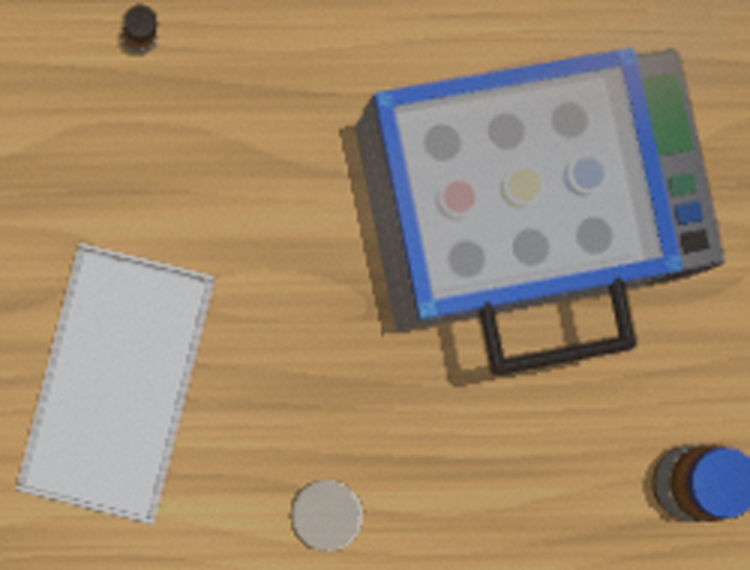

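View pics/c2.png

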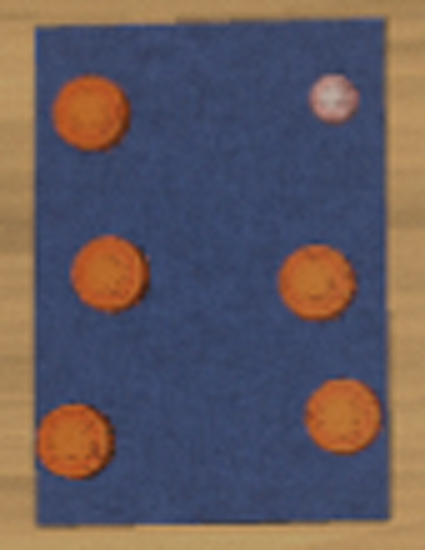

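Top picture: three tray-shaped things. The brown ones are at (131,240) and (219,356), and the white one at (329,246). The crop shows the white one empty, so it fits. The big orange caps are at (202,202), (206,234), (248,236), (253,263) and (199,268), and the pink one at (251,200). The heater's bar is at about (476,236). I will take the caps at (206,234), (248,236) and (253,263).

{"api": "arm_command", "payload": {"moves": [[[0,0,0],[0,-0.117,0],8.5],[[0,0,0],[0,-0.116,0],8.5],[[-4.4,0,3.9],[0,0,0],8.5],[[-4.4,0,3.9],[0,0,0],8.5],[[-4.4,0,3.9],[0,0,0],8.5],[[-4.4,0,3.9],[0,0,0],8.5],[[-4.4,0,3.9],[0,0,0],8.5],[[-4.4,0,3.9],[0,0,0],8.5],[[-4.4,0,3.9],[0,0,0],8.5],[[-4.4,0,3.9],[0,0,0],8.5]], "force": 30}}

```text
time_s: 2.35
position: [0.5091, 0.3435, 0.1978]
eef_rot: [-0.0, 0.707, -0.707, 0.0]
contact_force: [0.4, 1.0, -0.5]
width: 0.0851
```

Run:
```python
from h import *
np.set_printoptions(precision=4,suppress=True)
o=robot.observe();print(o['position'],Rn.from_quat(o['eef_rot']).as_matrix(),o['joint_positions'],o['time_s'])
```

```text
[0.5091 0.3435 0.1978] [[-1.      0.0005  0.0005]
 [-0.0005  0.0005 -1.    ]
 [-0.0005 -1.     -0.0005]] [ 0.9112  0.2589 -0.1291  0.0001 -1.182   0.66  ] 2.35
```

{"api": "arm_command", "payload": {"moves": [[[0,5,-0.1],[0,0,0],8.5],[[0,5,0],[0,0,0],8.5],[[0,5,0],[0,0,0],8.5],[[0,2.8,0],[0,0,0],8.5],[[0,1.2,0],[0,0,0],8.5],[[0,0,0],[0,0,0],8.5]]}}

```text
time_s: 3.1
position: [0.5078, 0.3458, 0.0074]
eef_rot: [0.0, -0.707, 0.707, -0.0]
contact_force: [-0.1, -0.1, 0.1]
width: 0.0848
```

{"api": "arm_command", "payload": {"moves": [[[0,0,0],[0,0,0],2.5],[[0,0,0],[0,0,0],2.5],[[0,0,0],[0,0,0],2.5],[[0,0,0],[0,0,0],2.5],[[0,0,0],[0,0,0],2.5],[[0,0,0],[0,0,0],2.5]]}}

```text
time_s: 3.85
position: [0.5078, 0.3458, 0.0075]
eef_rot: [0.0, -0.707, 0.707, -0.0]
contact_force: [0.8, 0.0, 0.3]
width: 0.025
```

Run:
```python
from h import *
im=save('scene','s1.png'); save('top','t1.png')
cv2.imwrite('pics/c3.png',cv2.resize(im[200:360,330:490,::-1],None,fx=4,fy=4,interpolation=2))
```

```text
(no output)
```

View pics/c3.png

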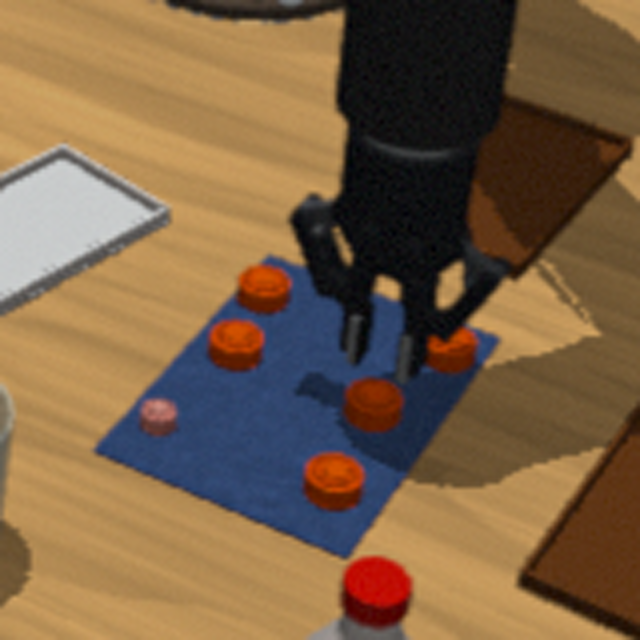

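View pics/t1.png

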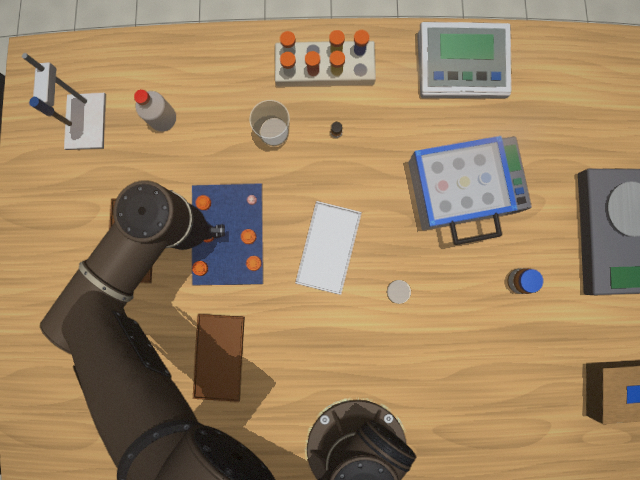

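Run:
```python
from h import *
np.set_printoptions(precision=4,suppress=True)
print(robot.observe())
for cam in ['top','scene']: print(cam, proj(cam,[0,0,0]), proj(cam,[.5078,.3458,.0075]), proj(cam,[.5078,.3458,.1]), {k:np.array(v) for k,v in robot.get_calibration(cam).items()})
from scipy.optimize import least_squares
f=lambda X: np.r_[proj('top',X)-[220,231],proj('scene',X)-[425,292]]
r=least_squares(f,[.5,.34,.02]); print(r.x,r.fun)
a=cv2.imread('pics/t1.png'); cv2.imwrite('pics/c4.png',cv2.resize(a[170:300,130:290],None,fx=5,fy=4.5,interpolation=2))
```

```text
{'time_s': 3.95, 'joint_positions': array([ 0.9154,  0.4405, -0.3468, -0.    , -0.7836,  0.6556]), 'qd': array([ 0.0001,  0.0013, -0.0006, -0.0011,  0.0016, -0.0002]), 'effort': array([  0.0005, -57.2231,  22.0397,   5.2101,  -0.0014,   0.    ]), 'position': array([0.5078, 0.3458, 0.0074]), 'eef_rot': array([ 0.0001, -0.7071,  0.7071, -0.    ]), 'contact_force': array([-0.1782,  0.0612, -0.3519]), 'wrist_torque': array([-0.0419, -0.0052, -0.0015]), 'width': 0.02502840538880576}
top [356.8806 447.7244] [207.141  234.7514] [198.1851 231.2953] {'mtx': array([[558.7186,   0.    , 322.942 ],
       [  0.    , 558.7186, 241.7298],
       [  0.    ,   0.    ,   1.    ]]), 'k1': array(-0.1517), 'R': array([[-0.0168, -0.9998, -0.0086],
       [-0.9974,  0.0173, -0.0701],
       [ 0.0702,  0.0074, -0.9975]]), 't': array([0.0798, 0.4845, 1.2849])}
scene [391.9547 187.6878] [423.6267 301.2878] [427.75   271.5519] {'mtx': array([[512.3346,   0.    , 326.2503],
       [  0.    , 512.3346, 236.6952],
       [  0.    ,   0.    ,   1.    ]]), 'k1': array(-0.0345), 'R': array([[-0.5461,  0.8377,  0.0008],
       [ 0.46  ,  0.3007, -0.8354],
       [-0.7001, -0.4559, -0.5496]]), 't': array([ 0.2293, -0.171 ,  1.7864])}
[0.507  0.3265 0.0266] [-6.4487  3.2655 -7.6083  0.4399]
```

View pics/c4.png

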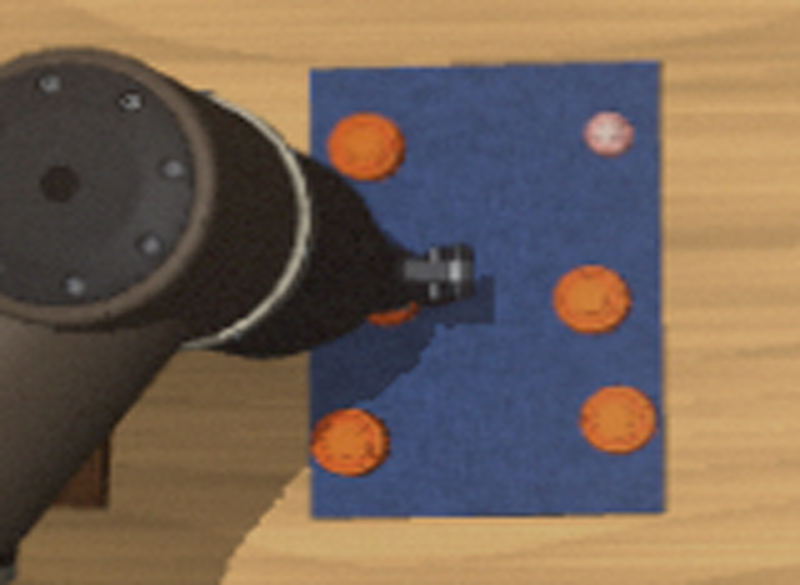

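View pics/s1.png

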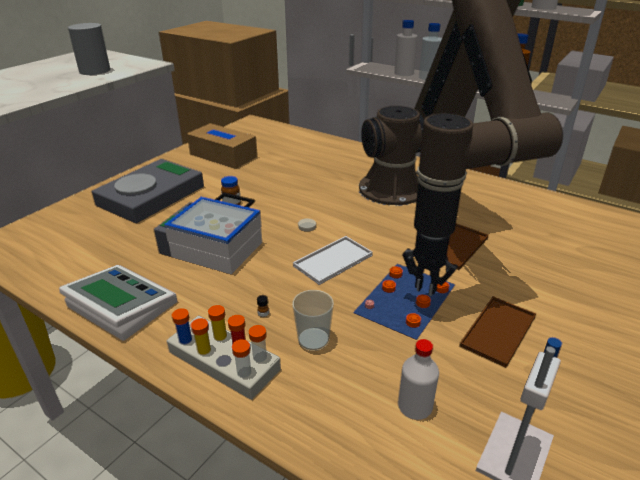

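Run:
```python
from h import *
np.set_printoptions(precision=4,suppress=True)
for z in [.198,.23]:
  for cam in ['top','scene']: print(z,cam, proj(cam,[.156,.657,z]), proj(cam,[.156-.01,.657-.042,z]),proj(cam,[.156+.01,.657+.042,z]))
a=cv2.imread('pics/s0.png'); cv2.imwrite('pics/c5.png',cv2.resize(a[100:220,540:640],None,fx=5,fy=5,interpolation=2))
a=cv2.imread('pics/s1.png'); cv2.imwrite('pics/c6.png',cv2.resize(a[240:320,380:480],None,fx=7.5,fy=7.5,interpolation=2))
```

```text
0.198 top [ 44.8154 397.8659] [ 63.3714 403.2928] [ 26.6485 392.4247]
0.198 scene [603.8065 209.8772] [586.8798 203.6332] [621.3727 216.3701]
0.23 top [ 37.3634 400.8722] [ 56.3073 406.4964] [ 18.8433 395.2327]
0.23 scene [607.6069 198.6827] [590.3803 192.5707] [625.493  205.0429]
```

View pics/c5.png

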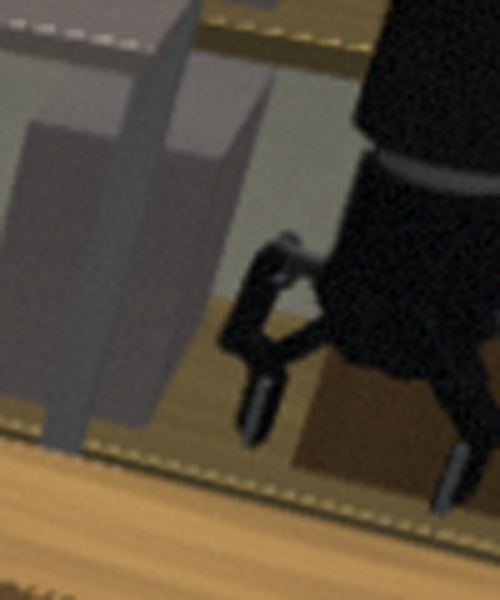

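View pics/c6.png

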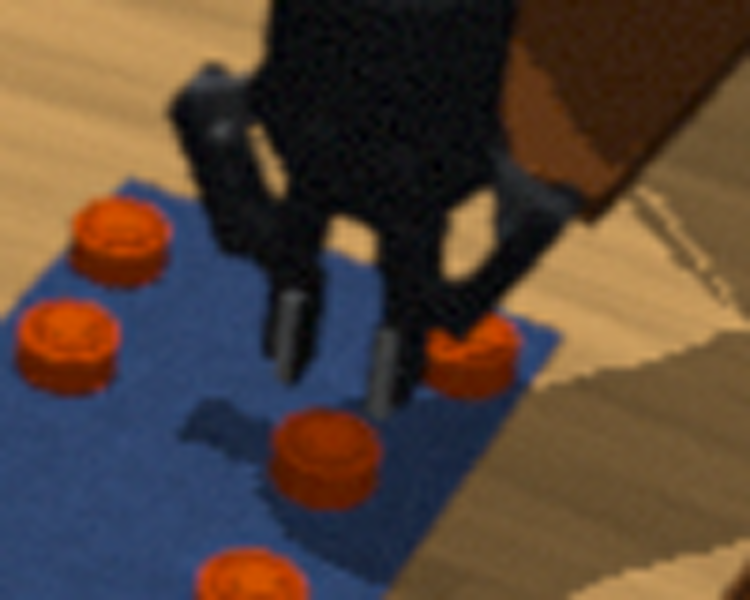

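Run:
```python
from h import *
a=cv2.imread('pics/t0.png'); cv2.imwrite('pics/c7.png',cv2.resize(a[360:450,0:100],None,fx=6,fy=6,interpolation=2))
```

```text
(no output)
```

View pics/c7.png

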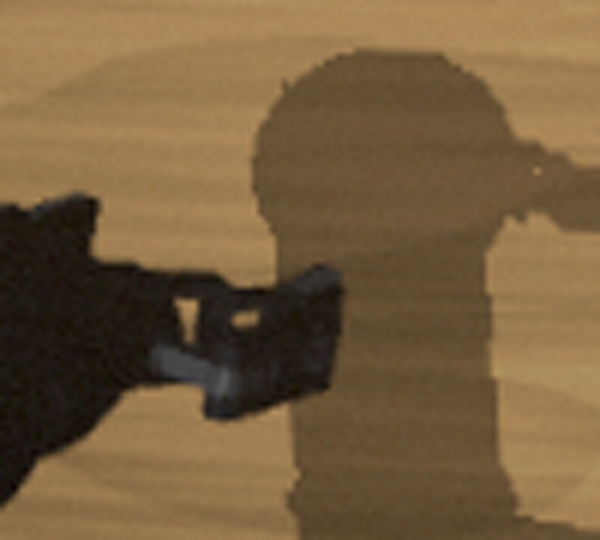

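{"api": "arm_command", "payload": {"moves": [[[0,0,0],[0,0,0],6.0],[[0,0,0],[0,0,0],6.0],[[0,0,0],[0,0,0],6.0],[[0,0,0],[0,0,0],6.0],[[0,1.0,0],[0,0,0],6.0],[[0,1.0,0],[0,0,0],6.0],[[0,0,0],[0,0,0],6.0]]}}

```text
time_s: 4.82
position: [0.5071, 0.345, -0.014]
eef_rot: [0.001, -0.706, 0.708, 0.001]
contact_force: [0.0, -0.9, -0.9]
width: 0.0601
```

Run:
```python
from h import *
im=save('scene','s2.png')
cv2.imwrite('pics/c8.png',cv2.resize(im[240:320,380:480,::-1],None,fx=7.5,fy=7.5,interpolation=2))
```

```text
(no output)
```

View pics/c8.png

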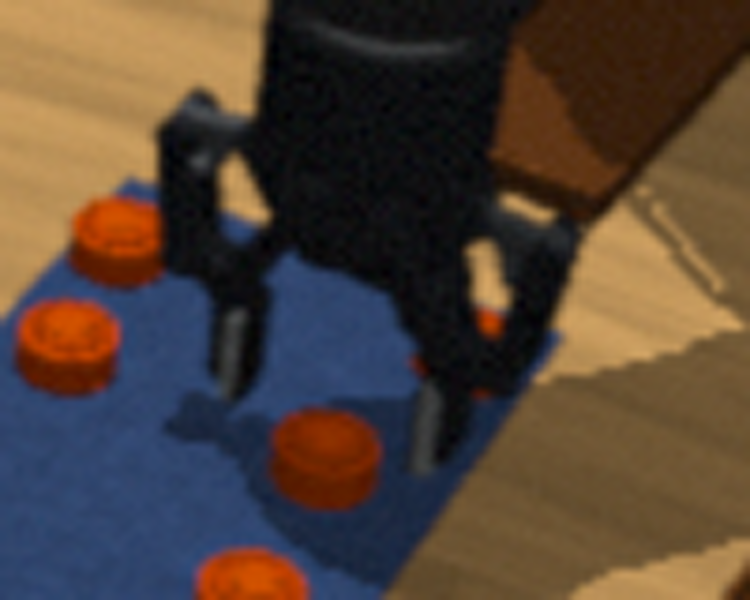

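{"api": "arm_command", "payload": {"moves": [[[0,0.8,0],[0,0,0],6.0],[[0,0.4,0],[0,0,0],6.0],[[0,0,0],[0,0,0],6.0]]}}

```text
time_s: 5.25
position: [0.5076, 0.3456, -0.0249]
eef_rot: [0.0, -0.707, 0.707, 0.0]
contact_force: [0.5, -1.1, -0.6]
width: 0.0598
```

Run:
```python
from h import *
im=save('scene','s3.png')
cv2.imwrite('pics/c9.png',cv2.resize(im[240:320,380:480,::-1],None,fx=7.5,fy=7.5,interpolation=2))
```

```text
(no output)
```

View pics/c9.png

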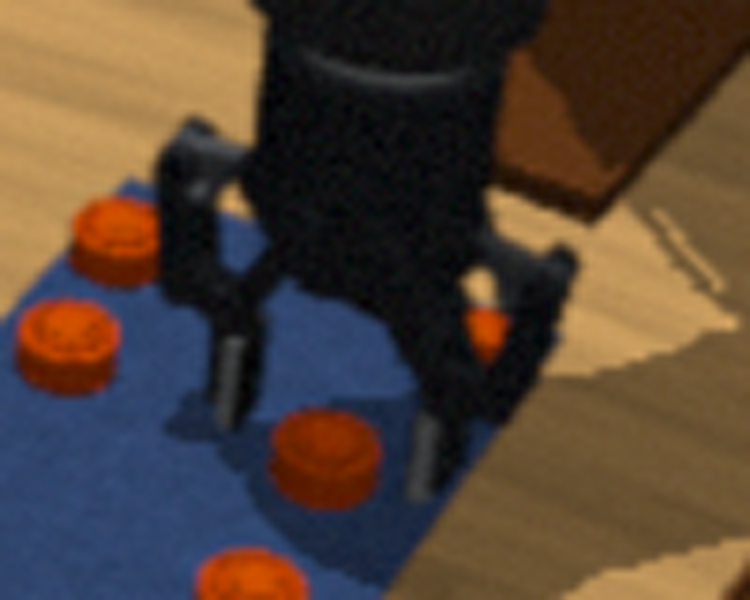

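{"api": "arm_command", "payload": {"moves": [[[0,0,0],[0,0,0],2.8],[[0,0,0],[0,0,0],2.8],[[0,0,0],[0,0,0],2.8],[[0,0,0],[0,0,0],2.8]]}}

```text
time_s: 5.8
position: [0.5081, 0.3461, -0.024]
eef_rot: [0.0, 0.707, -0.707, 0.0]
contact_force: [-0.8, -0.3, 5.1]
width: 0.0327
```

Run:
```python
from h import *
im=save('scene','s4.png')
cv2.imwrite('pics/c10.png',cv2.resize(im[240:320,380:480,::-1],None,fx=7.5,fy=7.5,interpolation=2))
```

```text
(no output)
```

View pics/c10.png

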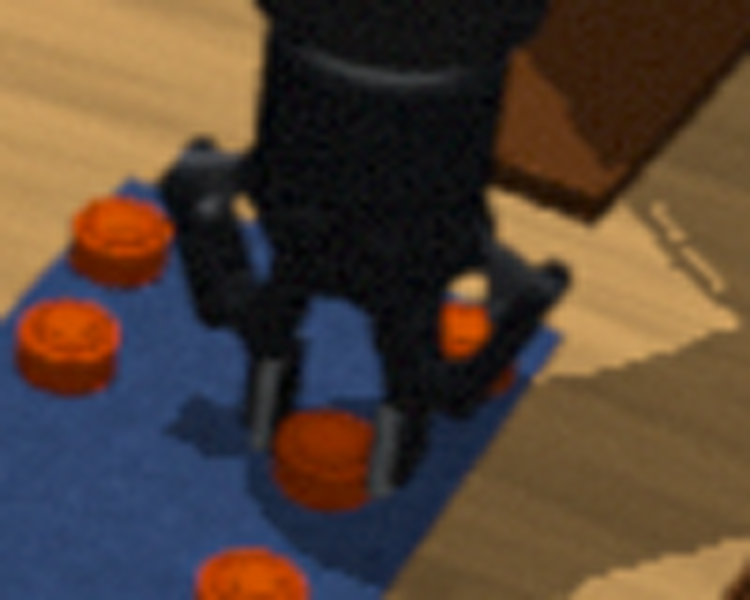

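Run:
```python
from h import *
np.set_printoptions(precision=1,suppress=True)
im=save('top','t4.png')
cv2.imwrite('pics/c11.png',cv2.resize(im[190:280,150:270,::-1],None,fx=6.5,fy=6.5,interpolation=2))
for dx in [0,-.01,-.02,.011,-.011]:
  for z in [.004,.01,.02]:
    print(dx,z,[ (proj('scene',[.508+dx,.346+dy,z])-[380,240])*7.5 for dy in (-.0175,.0175)],[ (proj('top',[.508+dx,.346+dy,z])-[150,190])*6.5 for dy in (-.0175,.0175)])
```

```text
0 0.004 [array([278. , 449.5]), array([375.3, 487.3])] [array([420.1, 290.3]), array([325.8, 292. ])]
0 0.01 [array([279.8, 435.7]), array([377.4, 473.4])] [array([416.8, 288.9]), array([322.1, 290.7])]
0 0.02 [array([282.8, 412.5]), array([380.9, 450. ])] [array([411.2, 286.6]), array([315.8, 288.4])]
-0.01 0.004 [array([290.6, 433.2]), array([387.5, 470.6])] [array([420.2, 317.6]), array([325.9, 319.3])]
-0.01 0.01 [array([292.4, 419.4]), array([389.6, 456.7])] [array([416.9, 316.3]), array([322.1, 318. ])]
-0.01 0.02 [array([295.4, 396.2]), array([393.1, 433.4])] [array([411.3, 314.2]), array([315.9, 315.9])]
-0.02 0.004 [array([303. , 417.1]), array([399.6, 454. ])] [array([420.3, 344.9]), array([325.9, 346.5])]
-0.02 0.01 [array([304.9, 403.3]), array([401.7, 440.2])] [array([417. , 343.8]), array([322.2, 345.4])]
-0.02 0.02 [array([307.9, 380.2]), array([405.3, 416.9])] [array([411.4, 341.9]), array([315.9, 343.5])]
0.011 0.004 [array([264. , 467.7]), array([361.8, 505.9])] [array([420.1, 260.3]), array([325.8, 262.1])]
0.011 0.01 [array([265.8, 453.8]), array([363.8, 491.9])] [array([416.8, 258.8]), array([322.1, 260.6])]
0.011 0.02 [array([268.7, 430.5]), array([367.3, 468.5])] [array([411.2, 256.3]), array([315.9, 258.1])]
-0.011 0.004 [array([291.8, 431.6]), array([388.8, 468.9])] [array([420.2, 320.3]), array([325.9, 322. ])]
-0.011 0.01 [array([293.6, 417.8]), array([390.9, 455. ])] [array([416.9, 319.1]), array([322.1, 320.8])]
-0.011 0.02 [array([296.7, 394.6]), array([394.4, 431.7])] [array([411.3, 317. ]), array([315.9, 318.7])]
```

View pics/c11.png

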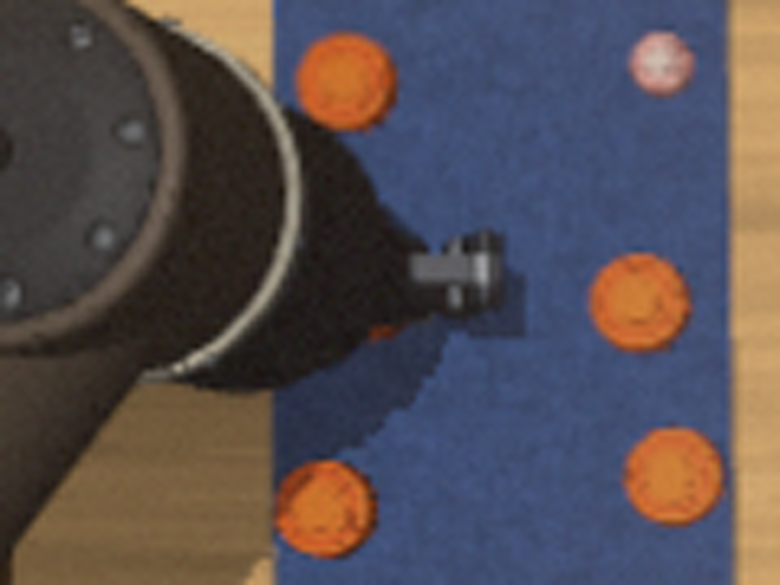

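{"api": "arm_command", "payload": {"moves": [[[0,-0.3,0],[0,0,0],2.8],[[0,0,0],[0,0,0],2.8],[[0,-2,0],[0,0,0],2.8],[[0,-4,0],[0,0,0],2.8],[[0,-4,0],[0,0,0],2.8]]}}

```text
time_s: 6.52
position: [0.5075, 0.3455, 0.079]
eef_rot: [0.0, -0.707, 0.707, 0.0]
contact_force: [0.4, 0.5, -1.2]
width: 0.0329
```

Run:
```python
from h import *
im=save('scene','s5.png')
cv2.imwrite('pics/c12.png',cv2.resize(im[190:330,380:480,::-1],None,fx=4.2,fy=4.2,interpolation=2))
```

```text
(no output)
```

View pics/c12.png

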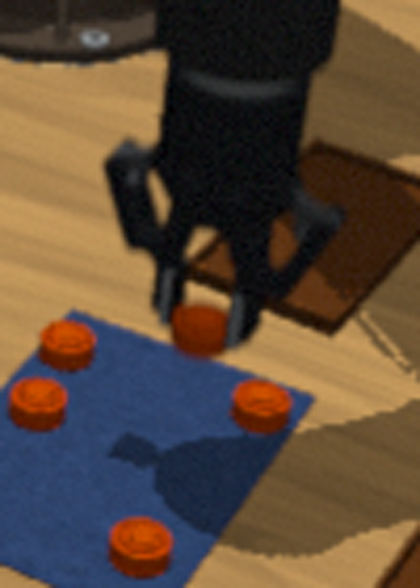

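{"api": "arm_command", "payload": {"moves": [[[-0.2,0,4],[0,0,0],2.8],[[-0.2,0,5],[0,0,0],2.8],[[-0.2,0,5],[0,0,0],2.8],[[-0.2,0,5],[0,0,0],2.8],[[-0.2,0,5],[0,0,0],2.8],[[-0.2,0,4],[0,0,0],2.8],[[-0.2,0,2],[0,0,0],2.8],[[0,3,0],[0,0,0],2.8],[[0,3,0],[0,0,0],2.8],[[0,0,0],[0,0,0],2.8]]}}

```text
time_s: 7.82
position: [0.52, 0.0449, 0.0165]
eef_rot: [0.001, -0.706, 0.708, 0.002]
contact_force: [-0.2, 0.6, 0.6]
width: 0.0332
```

Run:
```python
from h import *
print(robot.observe()['position'])
im=save('scene','s6.png'); t=save('top','t6.png')
a=cv2.resize(im[190:310,280:400,::-1],None,fx=3.3,fy=3.3,interpolation=2)
b=cv2.resize(t[170:290,270:390,::-1],None,fx=3.3,fy=3.3,interpolation=2)
cv2.imwrite('pics/c13.png',np.hstack([a,b]))
```

```text
[0.51997414 0.04489915 0.01654186]
```

View pics/c13.png

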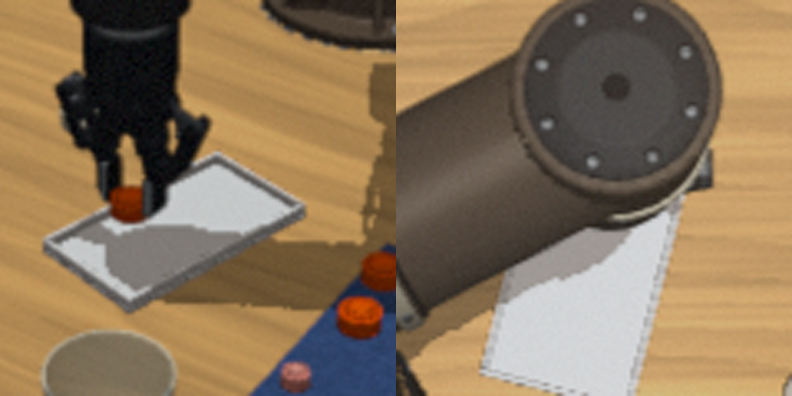

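{"api": "arm_command", "payload": {"moves": [[[0,2,0],[0,0,0],2.8],[[0,1.2,0],[0,0,0],2.8],[[0,0.5,0],[0,0,0],2.8],[[0,0,0],[0,0,0],2.8]]}}

```text
time_s: 8.43
position: [0.522, 0.0459, -0.0183]
eef_rot: [0.0, -0.707, 0.707, -0.0]
contact_force: [-0.2, 0.2, -0.6]
width: 0.033
```

{"api": "arm_command", "payload": {"moves": [[[0,0.3,0],[0,0,0],2.8],[[0,0.2,0],[0,0,0],2.8],[[0,0,0],[0,0,0],2.8]]}}

```text
time_s: 8.8
position: [0.5218, 0.0458, -0.0235]
eef_rot: [0.0, -0.707, 0.707, -0.0]
contact_force: [-0.3, -0.1, -1.1]
width: 0.0337
```

{"api": "arm_command", "payload": {"moves": [[[0,0.15,0],[0,0,0],2.8],[[0,0,0],[0,0,0],2.8]]}}

```text
time_s: 9.05
position: [0.5221, 0.0459, -0.0241]
eef_rot: [-0.0, 0.707, -0.707, 0.0]
contact_force: [-3.4, 1.6, 10.8]
width: 0.0333
```

Contact with the tray floor. I'll release with a small opening and lift.

{"api": "arm_command", "payload": {"moves": [[[0,-0.1,0],[0,0,0],5.0],[[0,0,0],[0,0,0],5.0],[[0,0,0],[0,0,0],5.0],[[0,-2,0],[0,0,0],5.0],[[0,-4,0],[0,0,0],6.0],[[0,-4,0],[0,0,0],6.0],[[0,0,-5],[0,0,0],6.0],[[0.4,0,-5],[0,0,0],6.0],[[0.8,0,-5],[0,0,0],6.0],[[0.8,0,-5],[0,0,0],6.0]]}}

```text
time_s: 10.3
position: [0.5014, 0.2473, 0.076]
eef_rot: [0.0, -0.707, 0.707, -0.0]
contact_force: [0.8, 0.4, -0.3]
width: 0.0602
```

Run:
```python
from h import *
np.set_printoptions(precision=4,suppress=True)
o=robot.observe();print(o['position'],o['time_s'])
im=save('scene','s7.png'); t=save('top','t7.png')
for n in ['cap0']:
  for r in robot.place_of(n,'top'): print(r['score'],np.array(r['position']))
a=cv2.resize(im[190:310,280:400,::-1],None,fx=3.3,fy=3.3,interpolation=2)
b=cv2.resize(t[190:310,220:380,::-1],None,fx=3.3,fy=3.3,interpolation=2)
cv2.imwrite('pics/c14.png',np.hstack([a,b])[:, :800])
```

```text
[0.5014 0.2473 0.076 ] 10.3
0.66 [0.4316 0.3636 0.0041]
0.64 [ 0.5066  0.25   -0.0011]
0.58 [0.4374 0.239  0.002 ]
0.44 [0.5197 0.0461 0.0029]
```

View pics/c14.png

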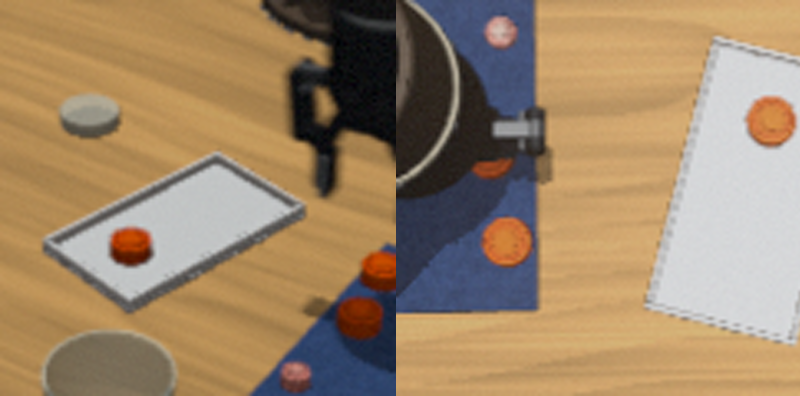

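The first cap lies flat in the white tray. Next is the cap at (248,236).

{"api": "arm_command", "payload": {"moves": [[[-0.2,4,-0.1],[0,0,0],6.0],[[0,4,0],[0,0,0],6.0],[[0,1.3,0],[0,0,0],6.0],[[0,0.5,0],[0,0,0],6.0],[[0,0,0],[0,0,0],2.8],[[0,0,0],[0,0,0],2.8],[[0,0,0],[0,0,0],2.8],[[0,0,0],[0,0,0],2.8]]}}

```text
time_s: 11.45
position: [0.5047, 0.2474, -0.0206]
eef_rot: [0.0, 0.708, -0.707, 0.001]
contact_force: [0.4, -2.2, 6.7]
width: 0.0332
```

{"api": "arm_command", "payload": {"moves": [[[0,-2,0],[0,0,0],2.8],[[0,-4,0],[0,0,0],2.8],[[0,-3,0],[0,0,0],2.8],[[0.6,0,4],[0,0,0],2.8],[[0.8,0,5],[0,0,0],2.8],[[0.8,0,5],[0,0,0],2.8],[[0.8,0,4.8],[0,0,0],2.8],[[0,4,0],[0,0,0],2.8],[[0,0,0],[0,0,0],2.8]]}}

```text
time_s: 12.58
position: [0.4721, 0.0575, 0.0268]
eef_rot: [0.001, -0.707, 0.708, 0.002]
contact_force: [-0.8, 0.6, -0.1]
width: 0.0332
```

Run:
```python
from h import *
o=robot.observe();print(o['position'],o['time_s'])
im=save('scene','s8.png')
cv2.imwrite('pics/c15.png',cv2.resize(im[190:340,270:470,::-1],None,fx=4,fy=4,interpolation=2))
```

```text
[0.47208033 0.05753024 0.02676931] 12.575
```

View pics/c15.png

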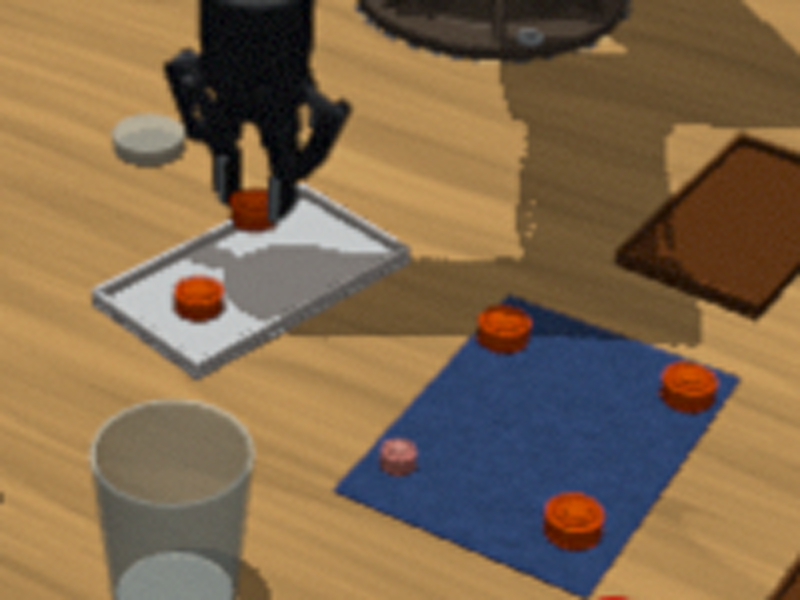

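{"api": "arm_command", "payload": {"moves": [[[0,2.5,0],[0,0,0],2.8],[[0,1.5,0],[0,0,0],2.8],[[0,0.5,0],[0,0,0],2.8],[[0,0,0],[0,0,0],2.8]]}}

```text
time_s: 13.12
position: [0.4745, 0.0595, -0.0163]
eef_rot: [-0.0, 0.707, -0.707, 0.001]
contact_force: [-0.4, 0.6, -0.1]
width: 0.0332
```

{"api": "arm_command", "payload": {"moves": [[[0,0.25,0],[0,0,0],2.8],[[0,0.15,0],[0,0,0],2.8],[[0,0,0],[0,0,0],2.8]]}}

```text
time_s: 13.5
position: [0.4742, 0.0591, -0.0206]
eef_rot: [0.0, 0.707, -0.707, 0.0]
contact_force: [-0.9, 1.7, 3.4]
width: 0.033
```

{"api": "arm_command", "payload": {"moves": [[[0,0.1,0],[0,0,0],2.8],[[0,0,0],[0,0,0],2.8]]}}

```text
time_s: 13.75
position: [0.4743, 0.0591, -0.0208]
eef_rot: [0.0, 0.707, -0.707, 0.001]
contact_force: [-4.5, 0.8, 17.3]
width: 0.033
```

{"api": "arm_command", "payload": {"moves": [[[0,-0.2,0],[0,0,0],5.0],[[0,0,0],[0,0,0],5.0],[[0,0,0],[0,0,0],5.0],[[0,-2,0],[0,0,0],5.0],[[0,-4,0],[0,0,0],6.0],[[0,-3.5,0],[0,0,0],6.0],[[0.8,0,-4.5],[0,0,0],6.0],[[0.9,0,-4.7],[0,0,0],6.0],[[0.9,0,-4.5],[0,0,0],6.0],[[0.9,0,-4],[0,0,0],6.0]]}}

```text
time_s: 15.0
position: [0.4383, 0.2373, 0.0749]
eef_rot: [0.0, -0.707, 0.707, -0.0]
contact_force: [1.6, 1.2, -0.1]
width: 0.0596
```

Run:
```python
from h import *
o=robot.observe();print(o['position'],o['time_s'])
im=save('scene','s9.png')
cv2.imwrite('pics/c16.png',cv2.resize(im[190:340,270:470,::-1],None,fx=4,fy=4,interpolation=2))
```

```text
[0.4383099  0.23728968 0.07489935] 15.0
```

View pics/c16.png

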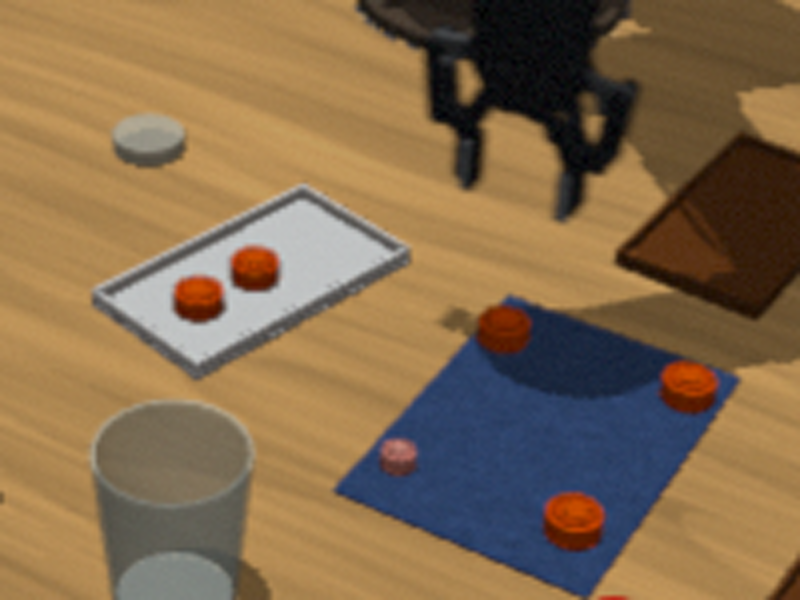

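Two caps lie flat in the tray. The third is the cap at top (253,263).

{"api": "arm_command", "payload": {"moves": [[[0,4,0],[0,0,0],6.0],[[0,4,0],[0,0,0],6.0],[[0,1.3,0],[0,0,0],6.0],[[0,0.3,0],[0,0,0],6.0],[[0,0,0],[0,0,0],2.8],[[0,0,0],[0,0,0],2.8],[[0,0,0],[0,0,0],2.8],[[0,0,0],[0,0,0],2.8]]}}

```text
time_s: 16.05
position: [0.4396, 0.2365, -0.0197]
eef_rot: [0.0, 0.708, -0.707, 0.001]
contact_force: [-0.8, -0.9, 7.3]
width: 0.0331
```

{"api": "arm_command", "payload": {"moves": [[[0,-2,0],[0,0,0],2.8],[[0,-4,0],[0,0,0],2.8],[[0,-3,0],[0,0,0],2.8],[[0.3,0,4],[0,0,0],2.8],[[0.4,0,4.5],[0,0,0],2.8],[[0.4,0,4.5],[0,0,0],2.8],[[0.3,0,3.4],[0,0,0],2.8],[[0,4,0],[0,0,0],2.8],[[0,0,0],[0,0,0],2.8]]}}

```text
time_s: 17.18
position: [0.4233, 0.0705, 0.028]
eef_rot: [0.001, -0.706, 0.708, 0.002]
contact_force: [0.2, 0.5, 0.2]
width: 0.0332
```

Run:
```python
from h import *
o=robot.observe();print(o['position'],o['time_s'])
im=save('scene','s10.png')
cv2.imwrite('pics/c17.png',cv2.resize(im[190:340,270:470,::-1],None,fx=4,fy=4,interpolation=2))
```

```text
[0.42327742 0.07047022 0.02797428] 17.175
```

View pics/c17.png

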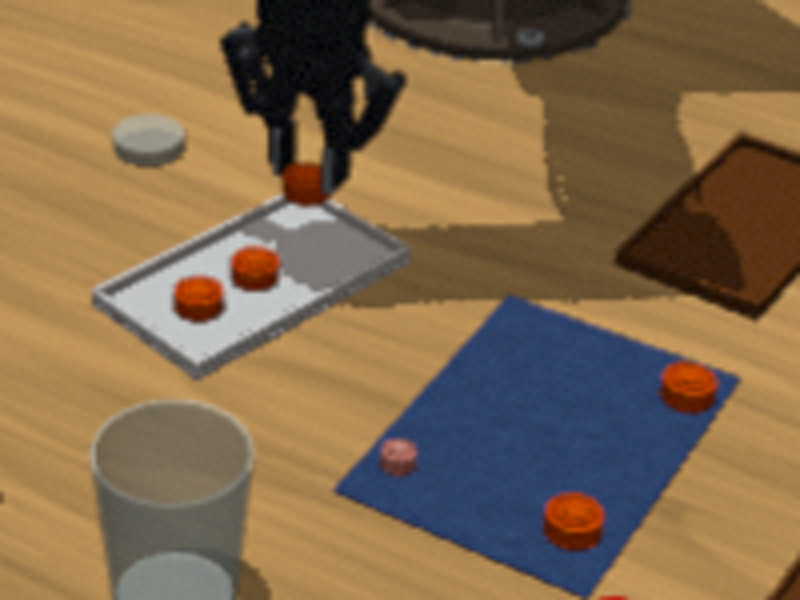

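{"api": "arm_command", "payload": {"moves": [[[0,2.5,0],[0,0,0],2.8],[[0,1.5,0],[0,0,0],2.8],[[0,0.4,0],[0,0,0],2.8],[[0,0.2,0],[0,0,0],2.8],[[0,0,0],[0,0,0],2.8]]}}

```text
time_s: 17.85
position: [0.4254, 0.0723, -0.0163]
eef_rot: [0.0, 0.707, -0.707, 0.001]
contact_force: [-0.1, -0.1, -0.7]
width: 0.0328
```

{"api": "arm_command", "payload": {"moves": [[[0,0.2,0],[0,0,0],2.8],[[0,0.2,0],[0,0,0],2.8],[[0,0,0],[0,0,0],2.8]]}}

```text
time_s: 18.23
position: [0.4252, 0.072, -0.0198]
eef_rot: [0.0, 0.707, -0.707, 0.001]
contact_force: [-6.9, 0.9, 20.6]
width: 0.033
```

{"api": "arm_command", "payload": {"moves": [[[0,-0.2,0],[0,0,0],5.0],[[0,0,0],[0,0,0],5.0],[[0,0,0],[0,0,0],5.0],[[0,-2,0],[0,0,0],5.0],[[0,-5,0],[0,0,0],5.0],[[0,-5,0],[0,0,0],5.0],[[0,-4,0],[0,0.175,0],4.0],[[0,0,0],[0,0.175,0],4.0],[[0,0,0],[0,0.175,0],4.0]]}}

```text
time_s: 19.35
position: [0.4249, 0.072, 0.1414]
eef_rot: [0.186, 0.683, -0.682, -0.185]
contact_force: [0.2, 0.1, -0.7]
width: 0.0398
```

Run:
```python
from h import *
np.set_printoptions(precision=4,suppress=True)
o=robot.observe();print(o['position'],o['time_s'],o['joint_positions']);print(Rn.from_quat(o['eef_rot']).as_matrix())
im=save('scene','s11.png')
cv2.imwrite('pics/c18.png',cv2.resize(im[190:340,270:470,::-1],None,fx=4,fy=4,interpolation=2))
```

```text
[0.4249 0.072  0.1414] 19.35 [ 0.6288 -0.0063 -0.5805 -0.0003 -0.9954  0.4115]
[[-0.8624  0.0008 -0.5062]
 [ 0.5062  0.0009 -0.8624]
 [-0.0003 -1.     -0.0012]]
```

View pics/c18.png

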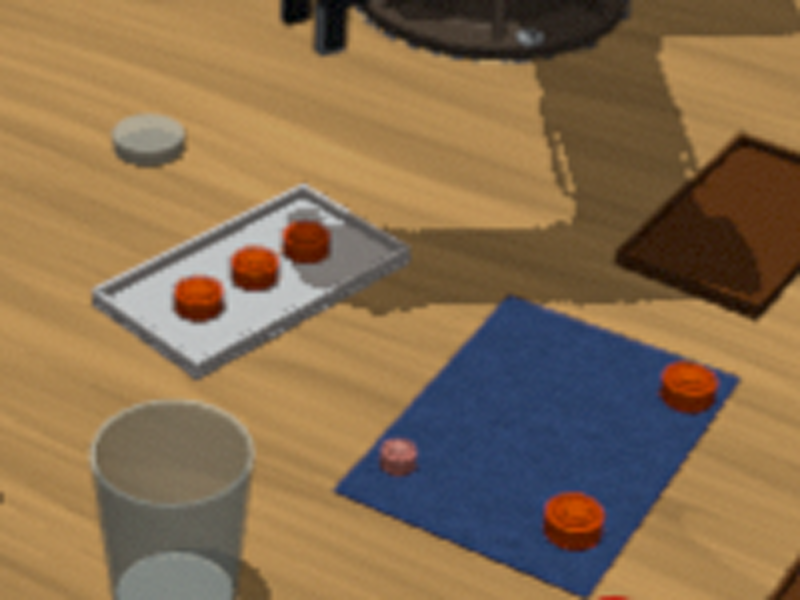

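Three caps lie flat in the tray, with two orange and the pink one untouched on the pad. Next is the lid.

{"api": "arm_command", "payload": {"moves": [[[0,0,0],[0,0.175,0],4.0],[[0,0,0],[0,0.175,0],4.0],[[0,0,0],[0,0.175,0],4.0],[[0,0,0],[0,0.175,0],4.0],[[0,0,0],[0,0.175,0],4.0],[[-5.7,0,0],[0,0,0],4.0],[[-5.7,0,0],[0,0,0],4.0],[[-5.7,0,0],[0,0,0],4.0],[[-5.7,0,0],[0,0,0],4.0],[[0,0,0],[0,0,0],4.0]]}}

```text
time_s: 20.65
position: [0.4633, -0.1562, 0.1401]
eef_rot: [-0.456, -0.54, 0.541, 0.457]
contact_force: [-0.6, 0.9, -0.1]
width: 0.0401
```

Run:
```python
from h import *
np.set_printoptions(precision=4,suppress=True)
o=robot.observe();print(o['position'],o['time_s'],o['joint_positions']);print(Rn.from_quat(o['eef_rot']).as_matrix())
im=save('scene','s12.png'); t=save('top','t12.png')
for cam in ['top','scene']:
  for nn in ['lid_bar','lid_hinge']:
    for r in robot.place_of(nn,cam)[:1]: print(nn,cam,r['score'],np.array(r['position']))
a=cv2.resize(im[130:280,140:280,::-1],None,fx=2.8,fy=2.8,interpolation=2)
b=cv2.resize(t[130:280,400:540,::-1],None,fx=2.8,fy=2.8,interpolation=2)
cv2.imwrite('pics/c19.png',np.hstack([a,b]))
```

```text
[ 0.4633 -0.1562  0.1401] 20.65 [ 0.0781  0.1    -0.4701  0.0003 -1.0025  0.0901]
[[-0.1676 -0.0018 -0.9859]
 [ 0.9859 -0.0004 -0.1676]
 [-0.0001 -1.      0.0018]]
lid_hinge top 0.63 [ 0.697  -0.2328  0.1007]
lid_bar scene 0.82 [ 0.4839 -0.2721  0.1037]
lid_hinge scene 0.79 [ 0.6966 -0.234   0.0957]
```

View pics/c19.png

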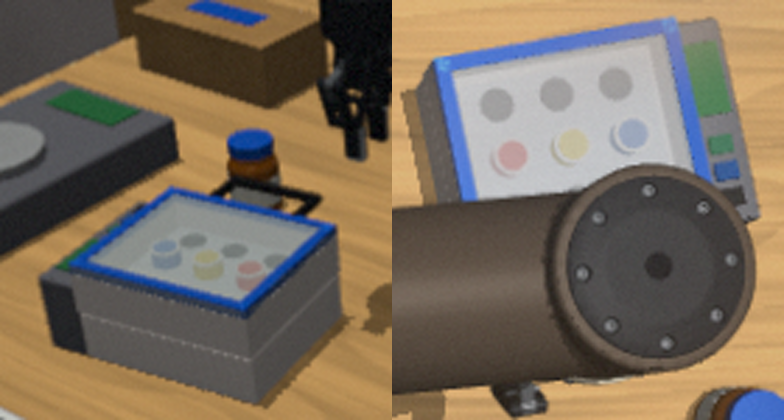

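Run:
```python
from h import *
np.set_printoptions(precision=4,suppress=True)
im=cv2.imread('pics/t0.png'); hsv=cv2.cvtColor(im,cv2.COLOR_BGR2HSV)
m=(im.max(2)<55).astype(np.uint8); s=np.zeros_like(m); s[208:252,442:506]=m[208:252,442:506]
for y in range(228,248): print(y,''.join('#' if v else '.' for v in s[y,446:506]))
for u in [(456,243),(500,235),(478,239)]: print(unproj('top',u,.106))
print(proj('top',[.4839,-.2684,.106]))
```

```text
228 .....####.........................................####......
229 .....##.#.........................................###.......
230 ......#.##........................................##..#.....
231 ......####.........................................##.#.....
232 ......#..#........................................#####.....
233 ......##.#.....................................########.....
234 ......##.##................................######..#####....
235 .......#..#........................########.###########.....
236 .......####.....................#######..##.#########.......
237 .......####................######...############............
238 .......##.#..........#######....##########..................
239 .......##.##....######....############......................
240 ........#.########...############...........................
241 ........#..#....###########.................................
242 ........####.##########.....................................
243 ........#########...........................................
244 .........###................................................
245 ............................................................
246 ............................................................
247 ............................................................
[ 0.4717 -0.2199  0.106 ]
[ 0.4876 -0.3193  0.106 ]
[ 0.4796 -0.2693  0.106 ]
[477.5275 237.0547]
```

{"api": "arm_command", "payload": {"moves": [[[-4,0,0],[0,0,0],3.2],[[-4,0,0],[0,0,0],3.2],[[-3.5,0,0],[0,0,0],3.2],[[0,3,0],[0,0,0],3.2],[[0,1.5,0],[0,0,0],3.2],[[0,0,0],[0,0,0],3.2]]}}

```text
time_s: 21.7
position: [0.4826, -0.2651, 0.0952]
eef_rot: [-0.454, -0.541, 0.542, 0.456]
contact_force: [-0.1, 0.4, 1.1]
width: 0.0319
```

Run:
```python
from h import *
np.set_printoptions(precision=4,suppress=True)
o=robot.observe();print(o['position'],o['time_s'],o['joint_positions']);print(Rn.from_quat(o['eef_rot']).as_matrix())
im=save('scene','s13.png'); t=save('top','t13.png')
a=cv2.resize(im[130:230,190:290,::-1],None,fx=5,fy=5,interpolation=2)
b=cv2.resize(t[130:280,400:500,::-1],None,fx=3,fy=500/150,interpolation=2)
cv2.imwrite('pics/c20.png',np.hstack([a,b]))
```

```text
[ 0.4826 -0.2651  0.0952] 21.7 [-0.1466  0.2477 -0.4002 -0.     -0.9253  0.3194]
[[-0.1719 -0.0023 -0.9851]
 [ 0.9851  0.0004 -0.1719]
 [ 0.0008 -1.      0.0022]]
```

View pics/c20.png

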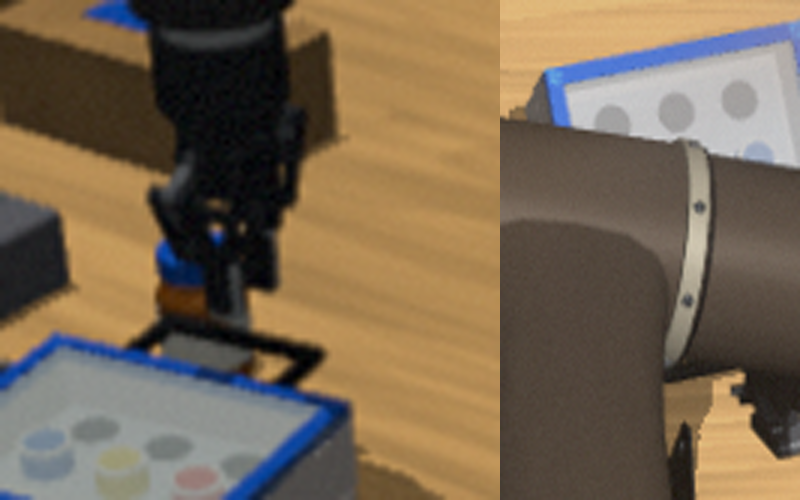

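{"api": "arm_command", "payload": {"moves": [[[0,1.5,0],[0,0,0],3.2],[[0,1.0,0],[0,0,0],3.2],[[0,0.7,0],[0,0,0],3.2],[[0,0,0],[0,0,0],3.2]]}}

```text
time_s: 22.3
position: [0.4827, -0.2661, 0.0633]
eef_rot: [-0.455, -0.541, 0.541, 0.456]
contact_force: [-0.4, -0.2, 0.2]
width: 0.032
```

Run:
```python
from h import *
im=save('scene','s14.png')
cv2.imwrite('pics/c21.png',cv2.resize(im[130:230,190:290,::-1],None,fx=6,fy=6,interpolation=2))
```

```text
(no output)
```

View pics/c21.png

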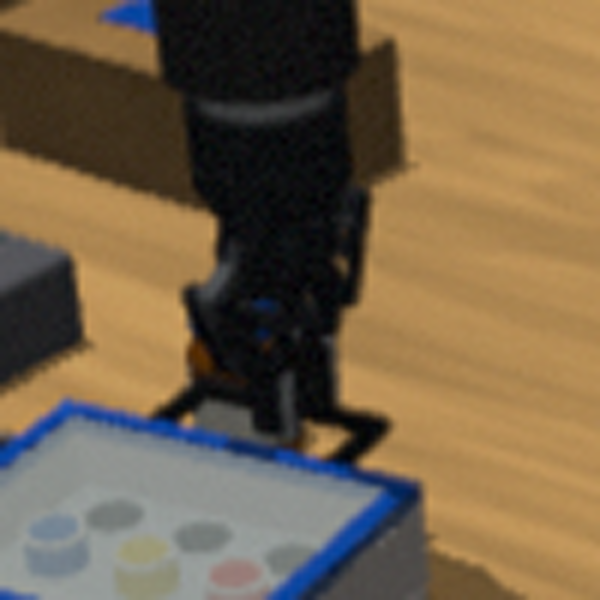

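{"api": "arm_command", "payload": {"moves": [[[0,0,0],[0,0,0],0.6],[[0,0,0],[0,0,0],0.6],[[0,0,0],[0,0,0],0.6],[[0,0,0],[0,0,0],0.6],[[0,0,0],[0,0,0],0.6]], "force": 40}}

```text
time_s: 22.98
position: [0.4837, -0.2663, 0.0644]
eef_rot: [0.456, 0.541, -0.541, -0.455]
contact_force: [0.9, 0.9, 4.3]
width: 0.0103
```

Run:
```python
import numpy as np
r=.21506; p=np.linspace(0,np.pi/4,17)+.02326
x=-r*np.cos(p)*100; z=r*np.sin(p)*100
for i in range(16): print(i, [0,round(-(z[i+1]-z[i]),2),round(-(x[i+1]-x[i]),2)])
```

```text
0 [0, np.float64(-1.05), np.float64(-0.05)]
1 [0, np.float64(-1.05), np.float64(-0.1)]
2 [0, np.float64(-1.04), np.float64(-0.15)]
3 [0, np.float64(-1.04), np.float64(-0.2)]
4 [0, np.float64(-1.02), np.float64(-0.26)]
5 [0, np.float64(-1.01), np.float64(-0.31)]
6 [0, np.float64(-0.99), np.float64(-0.35)]
7 [0, np.float64(-0.98), np.float64(-0.4)]
8 [0, np.float64(-0.95), np.float64(-0.45)]
9 [0, np.float64(-0.93), np.float64(-0.5)]
10 [0, np.float64(-0.91), np.float64(-0.54)]
11 [0, np.float64(-0.88), np.float64(-0.59)]
12 [0, np.float64(-0.85), np.float64(-0.63)]
13 [0, np.float64(-0.82), np.float64(-0.67)]
14 [0, np.float64(-0.78), np.float64(-0.71)]
15 [0, np.float64(-0.75), np.float64(-0.75)]
```

{"api": "arm_command", "payload": {"moves": [[[0,-1.05,-0.05],[0,0,0],0.6],[[0,-1.05,-0.1],[0,0,0],0.6],[[0,-1.04,-0.15],[0,0,0],0.6],[[0,-1.04,-0.2],[0,0,0],0.6],[[0,0,0],[0,0,0],0.6]]}}

```text
time_s: 23.6
position: [0.4885, -0.2654, 0.1067]
eef_rot: [0.456, 0.541, -0.541, -0.455]
contact_force: [4.7, -2.0, -3.1]
width: 0.0102
```

Run:
```python
from h import *
print(robot.observe()['position'])
im=save('scene','s15.png')
cv2.imwrite('pics/c22.png',cv2.resize(im[110:260,140:290,::-1],None,fx=4,fy=4,interpolation=2))
```

```text
[ 0.48852654 -0.26536902  0.10671555]
```

View pics/c22.png

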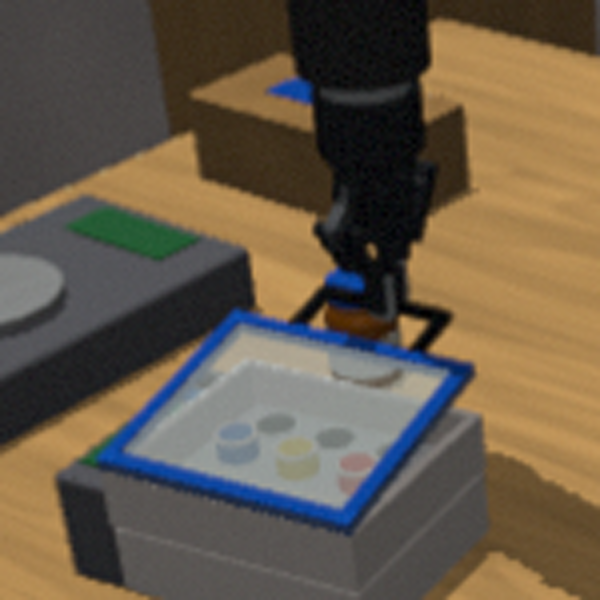

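The lid is lifting with the bar in the fingers, at about 11°. I'll continue along the arc.

{"api": "arm_command", "payload": {"moves": [[[0,-1.02,-0.26],[0,0,0],0.6],[[0,-1.01,-0.31],[0,0,0],0.6],[[0,-0.99,-0.35],[0,0,0],0.6],[[0,-0.98,-0.4],[0,0,0],0.6],[[0,-0.95,-0.45],[0,0,0],0.6],[[0,-0.93,-0.5],[0,0,0],0.6],[[0,-0.91,-0.54],[0,0,0],0.6],[[0,-0.88,-0.59],[0,0,0],0.6],[[0,0,0],[0,0,0],0.6]]}}

```text
time_s: 24.78
position: [0.5202, -0.2599, 0.1834]
eef_rot: [-0.455, -0.54, 0.542, 0.456]
contact_force: [-5.5, -5.3, 2.8]
width: 0.01
```

{"api": "arm_command", "payload": {"moves": [[[0,-0.85,-0.63],[0,0,0],0.6],[[0,-0.82,-0.67],[0,0,0],0.6],[[0,-0.78,-0.71],[0,0,0],0.6],[[0,-0.75,-0.75],[0,0,0],0.6],[[0,0,0],[0,0,0],0.6],[[0,0,0],[0,0,0],0.6]]}}

```text
time_s: 25.52
position: [0.5458, -0.2556, 0.2159]
eef_rot: [-0.455, -0.539, 0.542, 0.457]
contact_force: [-11.2, -4.0, 8.9]
width: 0.01
```

Run:
```python
from h import *
np.set_printoptions(precision=4,suppress=True)
o=robot.observe();print(o['position'],o['contact_force'],o['time_s'])
im=save('scene','s16.png'); t=save('top','t16.png')
for cam in ['scene','top']:
  for nn in ['lid_bar','lid_hinge']:
    for r in robot.place_of(nn,cam)[:1]: print(nn,cam,r['score'],np.array(r['position']))
cv2.imwrite('pics/c23.png',cv2.resize(im[90:260,140:290,::-1],None,fx=3.5,fy=3.5,interpolation=2))
cv2.imwrite('pics/c24.png',cv2.resize(t[100:260,400:560,::-1],None,fx=3.5,fy=3.5,interpolation=2))
```

```text
[ 0.5458 -0.2556  0.2159] [-11.1952  -3.9967   8.8864] 25.525
lid_bar scene 0.96 [ 0.5443 -0.2577  0.2498]
lid_hinge scene 0.91 [ 0.6934 -0.2319  0.0999]
lid_bar top 0.69 [ 0.5492 -0.2566  0.2489]
```

View pics/c23.png

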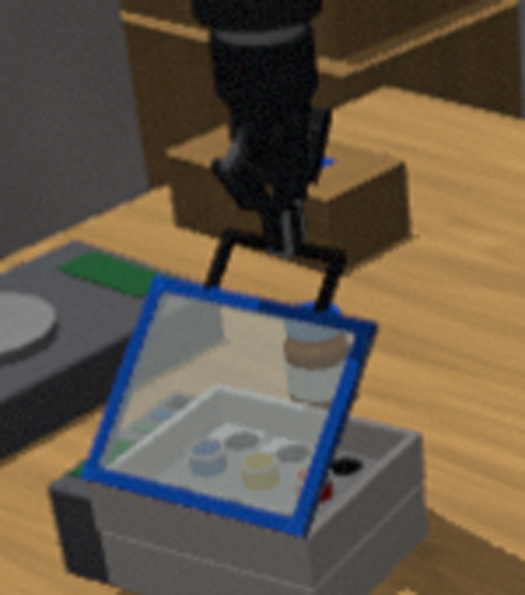

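View pics/c24.png

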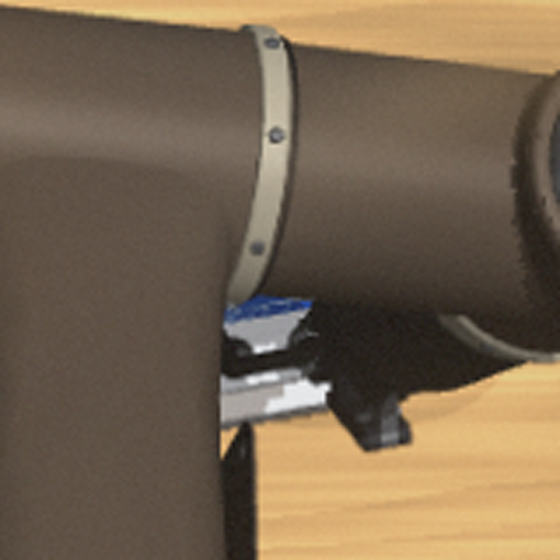

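Run:
```python
import cv2
a=cv2.imread('pics/s0.png'); cv2.imwrite('pics/d0.png',cv2.resize(a[180:270,150:270],None,fx=6.6,fy=6.6,interpolation=2))
a=cv2.imread('pics/s16.png'); cv2.imwrite('pics/d1.png',cv2.resize(a[145:255,155:265],None,fx=5.4,fy=5.4,interpolation=2))
```

```text
(no output)
```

View pics/d0.png

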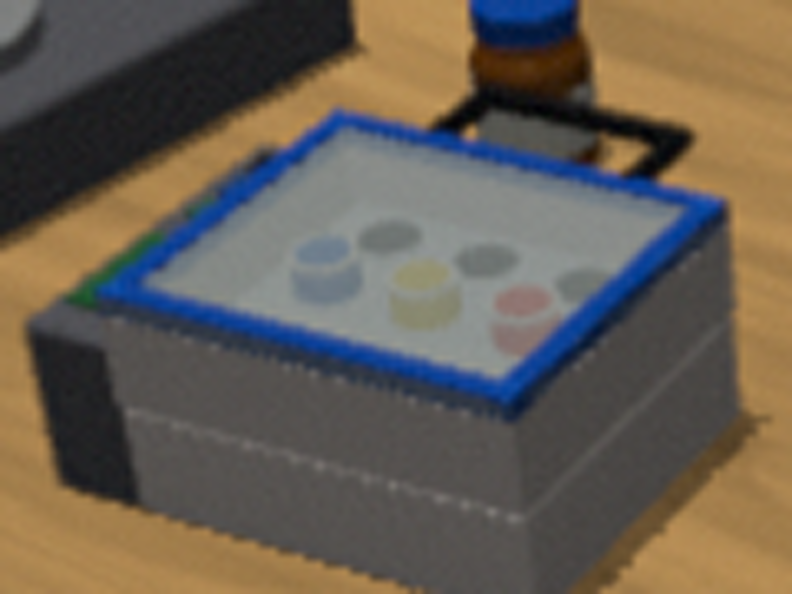

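View pics/d1.png

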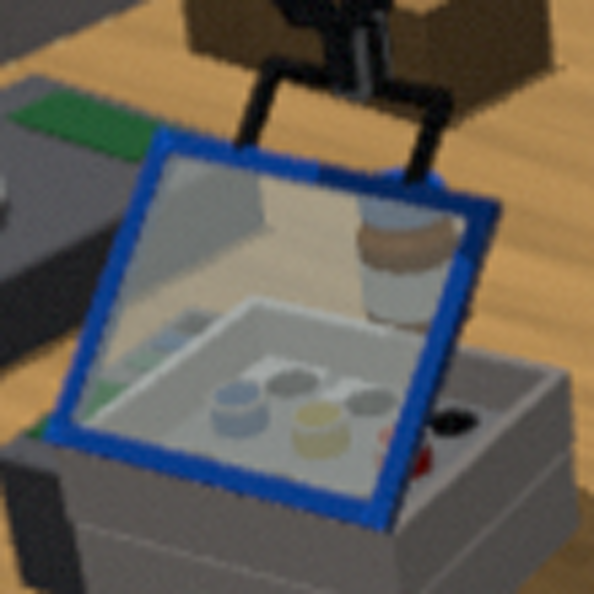

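```bash
cat > fit.py <<'E'
from h import *
from scipy.optimize import least_squares
L=np.array([[-.17,-.1,.01],[-.17,.1,.01],[0,-.1,.01],[0,.1,.01],[-.215,-.05,.005],[-.215,.05,.005]])
A=np.array([[338,112],[725,205],[105,290],[510,398],[485,98],[680,133]])/6.6+[150,180]
B=np.array([[160,130],[500,205],[48,437],[385,525],[270,68],[443,98]])/5.4+[155,145]
def pts(p,phi):
    R=Rn.from_euler('z',p[3])*Rn.from_euler('y',phi)
    return [proj('scene',p[:3]+v) for v in R.apply(L)]
def res(q,P0,P1): return np.r_[(np.array(pts(q,q[5]))-P0).ravel()*1,(np.array(pts(q,q[4]))-P1).ravel(), q[5]*100]
def run(P1=B,out=True):
    s=least_squares(res,[.695,-.232,.1,.17,.78,0],args=(A,P1),x_scale=[.01,.01,.01,.05,.05,.01])
    if out: print(s.x,np.degrees(s.x[4]),'\n',s.fun[:12].reshape(-1,2),'\n',s.fun[12:24].reshape(-1,2))
    return s
E
python3 - <<'E'
from fit import *
np.set_printoptions(precision=3,suppress=True)
s=run()
# only-bar-open / only-frame sensitivity
for ph in (.74,.785,.83): print(np.array(pts(s.x,ph))[[0,1,4,5]].ravel())
E
```

```text
[ 0.684 -0.243  0.089  0.173  0.765 -0.002] 43.849741133365 
 [[ 0.152 -0.332]
 [ 0.084 -1.071]
 [-0.58   0.261]
 [ 0.418 -0.041]
 [ 0.526 -0.203]
 [-0.265  0.889]] 
 [[-0.027 -0.115]
 [-0.811 -1.04 ]
 [ 0.004  0.382]
 [ 0.058  0.302]
 [ 0.794  0.221]
 [-0.29   0.734]]
[185.438 169.471 247.478 182.423 206.756 158.566 237.622 164.632]
[183.941 168.585 246.229 181.559 205.031 157.258 236.052 163.329]
[182.394 167.809 244.93  180.809 203.236 156.081 234.414 162.161]
```

```bash
python3 - <<'E'
from fit import *
np.set_printoptions(precision=3,suppress=True)
for sz in (.001,.002,.004):
  f=lambda q:np.r_[res(q,A,B)/0.7,(q[0]-.695)/.003,(q[1]+.232)/.003,(q[2]-.1)/sz]
  s=least_squares(f,[.695,-.232,.1,.17,.78,0],x_scale=[.01,.01,.01,.05,.05,.01]); print(s.x,np.degrees(s.x[4]),s.cost)
E
python3 - <<'E'
from h import *
np.set_printoptions(precision=4,suppress=True)
P=[]
for i in range(4):
  robot.grab_frame('scene')
  for nn in ['lid_bar','lid_hinge']:
    for r in robot.place_of(nn,'scene')[:1]: P.append((nn,np.array(r['position'])))
for nn in ['lid_bar','lid_hinge']: print(nn,np.array([p for n,p in P if n==nn]))
o=robot.observe(); print(o['contact_force'],o['position'],o['wrist_torque'],o['time_s'])
E
```

```text
[ 0.696 -0.232  0.099  0.173  0.753 -0.005] 43.115419899922486 10.401277674953215
[ 0.695 -0.233  0.098  0.173  0.755 -0.004] 43.24931439218025 9.74962673480046
[ 0.694 -0.234  0.097  0.173  0.757 -0.003] 43.35951443271447 9.209692751174458
lid_bar [[ 0.5468 -0.2603  0.2524]
 [ 0.5477 -0.2617  0.2496]
 [ 0.5462 -0.2581  0.2499]
 [ 0.4322  0.3628  0.0012]]
lid_hinge [[ 0.6929 -0.2322  0.1008]
 [ 0.6986 -0.2307  0.0977]
 [ 0.694  -0.2326  0.1   ]
 [ 0.6938 -0.2315  0.0966]]
[-10.111   -2.97     7.7398] [ 0.5458 -0.2556  0.2158] [-1.3703  3.8697 -0.0052] 26.425
```

{"api": "arm_command", "payload": {"moves": [[[0,-0.2,-0.05],[0,0,0],0.6],[[0,-0.2,-0.05],[0,0,0],0.6],[[0,0,0],[0,0,0],0.6]]}}

```text
time_s: 26.8
position: [0.5488, -0.2551, 0.219]
eef_rot: [-0.455, -0.54, 0.541, 0.456]
contact_force: [-3.3, -3.5, 0.7]
width: 0.0102
```

Run:
```python
from h import *
np.set_printoptions(precision=4,suppress=True)
P=[]
for i in range(5):
  im=robot.grab_frame('scene')
  for nn in ['lid_bar','lid_hinge']:
    for r in robot.place_of(nn,'scene')[:1]: P.append((nn,np.array(r['position'])))
cv2.imwrite('pics/s17.png',im[:,:,::-1])
m={}
for nn in ['lid_bar','lid_hinge']:
  a=np.array([p for n,p in P if n==nn]);m[nn]=np.median(a,0); print(nn,a,m[nn])
d=m['lid_bar']-[.695,-.232,.0998]; print(np.degrees(np.arctan2(d[2],-(d[0]*.985+d[1]*.171)))-1.33)
o=robot.observe(); print(o['contact_force'],o['position'],o['wrist_torque'],o['time_s'],o['width'])
cv2.imwrite('pics/d2.png',cv2.resize(im[145:255,155:265,::-1],None,fx=5.4,fy=5.4,interpolation=2))
```

```text
lid_bar [[ 0.5493 -0.258   0.2516]
 [ 0.5494 -0.2584  0.2536]
 [ 0.5488 -0.2598  0.2506]
 [ 0.5524 -0.2606  0.2509]
 [ 0.5488 -0.2596  0.2539]] [ 0.5493 -0.2596  0.2516]
lid_hinge [[ 0.6953 -0.2324  0.0975]
 [ 0.6952 -0.2348  0.0979]
 [ 0.6953 -0.2311  0.0944]
 [ 0.6964 -0.2324  0.0981]
 [ 0.6947 -0.2307  0.0967]] [ 0.6953 -0.2324  0.0975]
44.35092727175311
[-3.6221 -4.5807  1.299 ] [ 0.5487 -0.2551  0.2188] [-1.9345  1.2346 -0.0156] 27.55 0.009719569590423274
```

View pics/d2.png

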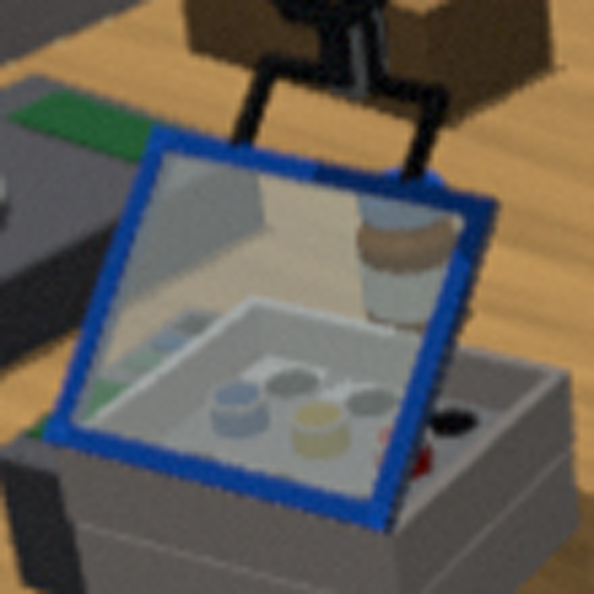

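{"api": "arm_command", "payload": {"moves": [[[0,0,0],[0,0,0],0.6],[[0,0,0],[0,0,0],0.6],[[0,0,0],[0,0,0],0.6],[[0,0,0],[0,0,0],0.6],[[0,0,0],[0,0,0],0.6],[[0,0,0],[0,0,0],0.6]]}}

```text
time_s: 28.3
position: [0.5487, -0.2551, 0.2188]
eef_rot: [-0.455, -0.54, 0.541, 0.456]
contact_force: [-3.0, -5.7, 1.4]
width: 0.0099
```

Run:
```python
from h import *
np.set_printoptions(precision=4,suppress=True)
im=save('scene','s18.png')
a=cv2.imread('pics/s17.png').astype(int); print('lid motion diff',np.abs(im[:,:,::-1][145:255,155:265].astype(int)-a[145:255,155:265]).mean())
for r in robot.place_of('lid_bar','scene')[:1]: print(r)
for r in robot.place_of('cap0','scene'): print(r['score'],r['position'])
o=robot.observe(); print(o['contact_force'],o['position'],o['qd'],o['time_s'])
```

```text
lid motion diff 1.7002203856749312
{'position': [0.5498, -0.2595, 0.2515], 'score': 0.67}
0.75 [0.5869, 0.3571, 0.0016]
0.69 [0.4226, 0.0722, 0.0027]
0.62 [0.4746, 0.0562, 0.0036]
0.61 [0.4331, 0.363, 0.0007]
0.57 [0.5233, 0.0472, 0.005]
[-3.4756 -5.0353  0.6818] [ 0.5487 -0.2551  0.2189] [0.0002 0.0002 0.0009 0.0001 0.0001 0.0004] 28.45
```

View pics/s18.png

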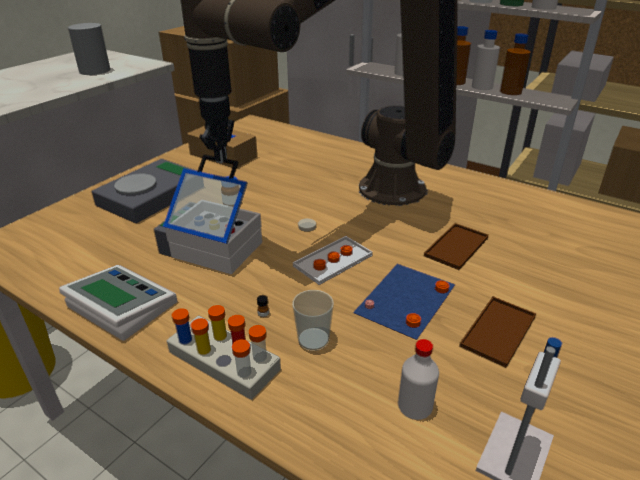

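The picture shows three caps in the white tray around (333,257). Two orange caps and the pink one are still on the pad at (442,286), (413,320) and (370,304). The lid is held half open and still. I'm handing in.

```bash
python3 -c "
from station import robot
print(robot.sign_off(), robot.observe()['time_s'])"
```

```text
the job is handed in; nothing more can be done
the job is handed in; nothing more can be done
```

I set three big orange caps flat on the white tray's floor, then raised the heater lid by its bar. I handed the job in at about 28.5 s with the fingers still holding the lid near 45°.

- **Caps:** The last picture shows three caps in the tray and two orange plus the pink one still on the pad. No other thing was touched. The caps detector agrees, finding three orange caps in the tray and two on the pad.
- **Lid:** It did not move over the last second and a half, and the wrist force was about 6 N.
- **Lid angle:** The checks disagreed slightly:
  - The bar position seen by the camera gave about 44.4°.
  - The gripper's travel gave about 46°.
  - A fit to the lid's outline gave about 43.3–43.9°. I made it before the last raise of about 1° and did not repeat it.
- **Fingertip height:** The fingertips really end about 28 mm higher than the reported tool position. The first attempt to grasp a cap closed on air above it. I corrected for this from the pictures and the contact force, and nothing was moved by the miss.
- **Set-down force:** I felt for the tray floor at each set-down, with up to about 20 N vertical force at the wrist.

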